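# Cap the specimen jar in the bench holder

### The arm

A 6-joint arm with a two-finger parallel gripper is mounted at the origin on a cart in front of the work surface, level with it; the furniture and walls round the work are solid. World frame = base frame: x ahead of the robot, y to its left, z up, the work surface at z = 0. Lengths are in m, angles in rad, forces in N, time in s.
With the tool pointing down it reaches from about 0.3 to 0.775 m from the base axis. Payload 14.6 kg.
Tool frame: the origin (TCP) lies between the finger pads; the fingertips stand tip_reach ahead of it and the grasp point (between the pads) lies 2 mm behind it (tip_reach is the distance from the TCP to the fingertips, in m); z points along the fingers, y is the line along which they close (so a half turn about z gives the same grasp; the last joint's range is limited). The gripper opens to 94 mm and grips with 3 to 60 N. Pads are 16 mm wide; open, the fingers measure 119 mm over their backs; the gripper's body (75 mm by 177 mm) begins 78 mm behind the grasp point.
Start: joints at [1.252, 0.3, 1.521, -0, 1.321, -0.067], TCP at [0.137, 0.533, 0.222] pointing down, gripper open.
Joint ranges: [-3.03, 3.03], [-0.79, 2.21], [0.23, 2.52], [-1.04, 4.18], [0, 3.07], [-2.55, 2.55]. Speed limits (rad/s): [2.22, 2.22, 2.57, 3.14, 3.14, 3.14].

### API

Orientations are given as [roll, pitch, yaw] about the fixed x, y, z axes, in that order (R = Rz(yaw) Ry(pitch) Rx(roll)).
In Python, from cell import movep, movel, set_joints, set_gripper, sleep, ik, get_obs, get_image, calibration, IKError, hand_in, tip_reach gives the robot as it stands. Calls block until the motion is done:
- movep(position, orientation): joint-space move of the TCP to a pose.
- movel(position, vel=0.15, attitude=None): straight line of the TCP; attitude=None keeps the orientation; vel is the mean speed in m/s.
- set_joints(angles): joint-space move.
- set_gripper(opening): finger opening in m; the grip force is fixed at half the most; returns when the fingers have stopped.
- sleep(seconds).
- ik(position, orientation): joint angles nearest the present ones, or None.
- get_obs(): the state.
- get_image(name): name is "scene" or "side" or "wrist"; returns the picture (480x640x3 uint8, red, green, blue); there is no depth.
- calibration(name): a dict with "camera_matrix" (3x3 intrinsics, pixels), "world_from_camera" (4x4, takes a point from camera to world coordinates). Camera axes: x right, y down, z forward; pixel columns grow to the right and rows downward; lengths in m; the calibration is good to about 2 mm. The wrist camera is an equidistant fisheye: a pixel r from the principal point sees the ray r / f radians off the axis. A picture is of the moment at which its call begins: read the wrist's pose just before it. calibration takes no time and is no camera call; for the wrist camera it gives the pose at the moment of the call.
A pose or a line that the arm cannot do raises IKError and nothing moves.
- hand_in(): hands the job in; it is judged then, once.
The state is a dict: "clock": time; "joint_pos": joint angles; "dq": joint speeds; "joint_efforts": joint torques, N m; "tcp_pos": TCP position; "tcp_rot": TCP orientation; "ft_force": force on the tool from outside, world axes, zero at the start; "wrist_torque": the same for the moment, N m; "opening": finger opening in m; "grip_force": force on a finger pad.
Only numpy, scipy, OpenCV 4.12 (cv2) and the standard library are available. Lean on these libraries where they do the work, as an engineer would, in place of code of your own. Each camera call takes 0.05 s, during which the arm holds its last target. There are 200 camera calls.

### The job

Stand the square white jar in the square pocket of the grey holder, fully home so that it cannot turn, and let go; then screw its blue lid down until it is snug: when it comes up stiff against its liner, nip it up by about another 20 degrees and stop there, without forcing it further. Leave the jar closed in the holder and do not disturb the two cups or the dish.

Things in the scene. Friction and masses are not known exactly. Their poses are not given: they have to be found in the camera images.
- jar: square white plastic specimen jar with a label band; body 54 x 54 mm (vertical edges rounded 5 mm), flat sides up to a shoulder 60 mm above the underside, then a round neck with the lid on it; about 0.28 kg in all. Loose, starts upright on the worktop. Origin: centre of the underside; z up, x and y square to its flat sides (any of the four ways round fits the holder).
- lid_top (a point): centre of the top of the jar's blue ribbed screw lid (48 mm across, 20 mm tall, a white line on top turns with it); z up. Starts on the thread, open by 2 to 4.2 rad; cannot come off. Right-hand thread, 5 mm a turn: clockwise seen from above closes it; about 85 mm above the jar's underside when the liner is first touched. That angle is not marked: it has to be felt.
- lid_skirt (a point): centre of the lid's lower edge, about 5 mm above the jar's shoulder when closed. Torque on the lid: about 0.04 N m turning freely; as the liner meets the rim it jumps to 0.22, then climbs 0.3 N m per rad. No springing back. Snug: 0.12 to 0.6 rad (7 to 34 degrees) past first touch, that is 0.25 to 0.4 N m; beyond 0.75 rad the liner is crushed.
- holder: jar holder screwed to the worktop: grey block 84 x 84 mm, rim 33 mm high, with a square rubber-lined pocket 57 x 57 mm, floor 13 mm above the worktop; the pocket's top 6 mm flares out to 66 mm. Under it a steel plate 84 x 126 x 6 mm (long along y) with four screw heads 11 mm high. Origin: centre of the underside; x and y square to the pocket's walls at rest.
- holder_well (a point): centre of the pocket's floor, 13 mm above the worktop, axes as the holder's; the jar's underside centre belongs here. The block sits on a rubber mount: in twist it gives 0.4 rad per N m (0.1 rad under 0.25 N m) and springs back when let go, so a torque held on the lid can be felt at rest and the lid turns on the jar by less than the hand. The jar has 3 degrees of play.
- orange_cup: specimen cup with an orange lid, 65 mm across, 68 mm tall, loose bystander; origin at the centre of its underside
- white_cup: specimen cup with a white lid, 65 mm across, 68 mm tall, loose bystander; origin at the centre of its underside
- petri_dish: small red petri dish, 59 mm across, 15 mm tall, loose bystander; origin at the centre of its underside
There are look-alikes about, which are no part of the job. Of the things that look like the holder, the larger one is meant.

How it is judged:
On the way, in this order (a step that is already met when the one before it is completed fails the run):
1. the jar stands home in the holder's pocket, let go, its lid not yet tight (distance between jar and holder_well below 0.005 m and angle between jar's own z axis and vertical below 0.05 rad and z of lid_top in the frame of jar above 0.0853 m and contact force between the fingers and jar below 0.1 N), for 0.1 s.
2. the lid is screwed down snug while the jar stands in the holder (distance between jar and holder_well below 0.005 m and angle between jar's own z axis and vertical below 0.05 rad and z of lid_top in the frame of jar between 0.08452 and 0.084905 m), for 0.2 s.
At the end, for the whole second after the job is handed in: The jar stands upright (within 3 degrees) and at rest in the pocket, its underside centre within 5 mm of the pocket floor's centre, and the lid is 0.12 to 0.6 rad (7 to 34 degrees) past the first touch of the liner, that is its top is 0.095 to 0.48 mm lower on the jar than at first touch (85 mm) (all of step 2 and linear speed of jar below 0.01 m/s).
It fails at once if the lid is overtightened: more than 0.75 rad (43 degrees) past the first touch of the liner (z of lid_top in the frame of jar below 0.0844 m).
It fails at once if the jar is tipped over (angle between jar's own z axis and vertical above 0.6 rad).
It fails at once if a cup or the dish is pushed more than 25 mm (distance of any of orange_cup, white_cup, petri_dish from where it was at the start of the episode above 0.025 m).
It also fails if it takes over 72 s, if anything falls off the work surface, if the arm or the gripper's body presses on something with over 40 N, if the wrist force passes 120 N, or if a joint passes its speed limit or range.

## Working session

There is one attempt and no reset: what is moved stays moved. The work goes in short steps, each a Python script; the robot and the scene stay as the last script left them, time stands still between calls to the robot, and variables do not carry over. Pictures are saved under pics/ and viewed, at most 10 in all, crops included, and the job is handed in when it is done.

```bash
ls; mkdir -p pics
python3 - <<'E'
from cell import *
import cv2,numpy as np
o=get_obs();print({k:np.round(v,3).tolist() for k,v in o.items()},tip_reach)
for n in("scene","side","wrist"):
    c=calibration(n);print(n,np.round(c["camera_matrix"],1).tolist(),np.round(c["world_from_camera"],3).tolist())
    cv2.imwrite(f"pics/{n}0.png",get_image(n)[:,:,::-1])
E
```

```text
pics
{'clock': 0.0, 'joint_pos': [1.252, 0.3, 1.522, -0.0, 1.321, -0.067], 'dq': [0.0, 0.002, -0.001, 0.0, 0.002, -0.001], 'joint_efforts': [-0.001, -53.18, -35.273, 0.071, 0.024, -0.0], 'tcp_pos': [0.137, 0.532, 0.222], 'tcp_rot': [-3.14, -0.0, 2.89], 'ft_force': [0.213, 0.098, -0.365], 'wrist_torque': [-0.018, -0.039, -0.008], 'grip_force': 0.0, 'opening': 0.094} 0.017
scene [[502.5, 0.0, 323.8], [0.0, 502.5, 233.2], [0.0, 0.0, 1.0]] [[0.906, -0.167, 0.389, 0.248], [-0.423, -0.34, 0.84, -0.529], [-0.008, -0.925, -0.379, 0.418], [0.0, 0.0, 0.0, 1.0]]
side [[600.9, 0.0, 318.7], [0.0, 600.9, 239.6], [0.0, 0.0, 1.0]] [[-0.997, 0.04, -0.059, 0.63], [0.07, 0.384, -0.921, 1.163], [-0.014, -0.922, -0.386, 0.476], [0.0, 0.0, 0.0, 1.0]]
wrist [[371.6, 0.0, 319.4], [0.0, 371.6, 237.7], [0.0, 0.0, 1.0]] [[0.248, 0.939, 0.24, 0.067], [0.969, -0.24, -0.064, 0.55], [-0.002, 0.248, -0.969, 0.385], [0.0, 0.0, 0.0, 1.0]]
```

View pics/scene0.png

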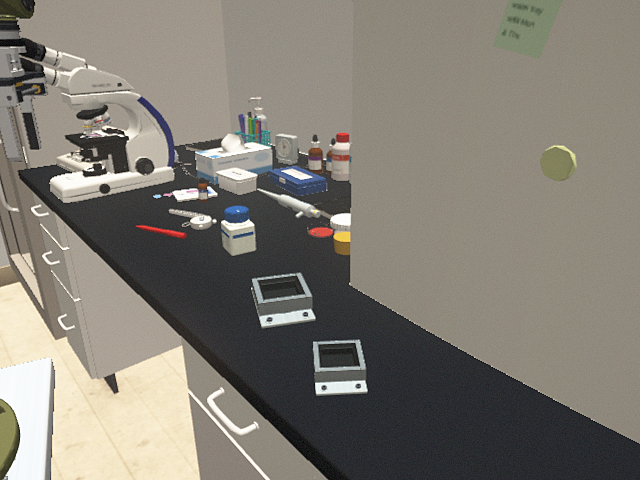

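View pics/side0.png

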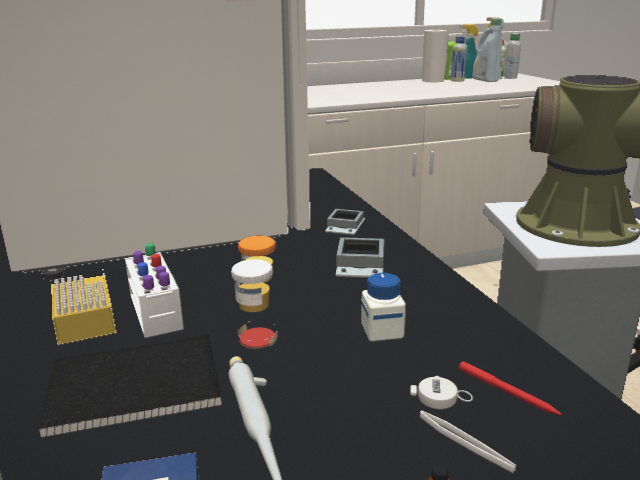

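Scene view: the holder candidates are at (283,290) and (340,360), the jar is at (238,230), and the cups and dish are at (343,235) and (320,232). Side view: holders at (360,255) and (345,220), jar at (383,305). I'll enlarge both views to identify the right holder and measure it.

Run:
```python
import cv2,numpy as np
a=cv2.imread("pics/scene0.png")[200:400,215:375]; b=cv2.imread("pics/side0.png")[200:350,320:420]
a=cv2.resize(a,None,fx=3,fy=3,interpolation=cv2.INTER_CUBIC);b=cv2.resize(b,None,fx=3.2,fy=3.2,interpolation=cv2.INTER_CUBIC)
m=np.zeros((600,800,3),np.uint8);m[:,:480]=a;m[:480,480:]=b;cv2.imwrite("pics/crop1.png",m)
```

```text
(no output)
```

View pics/crop1.png

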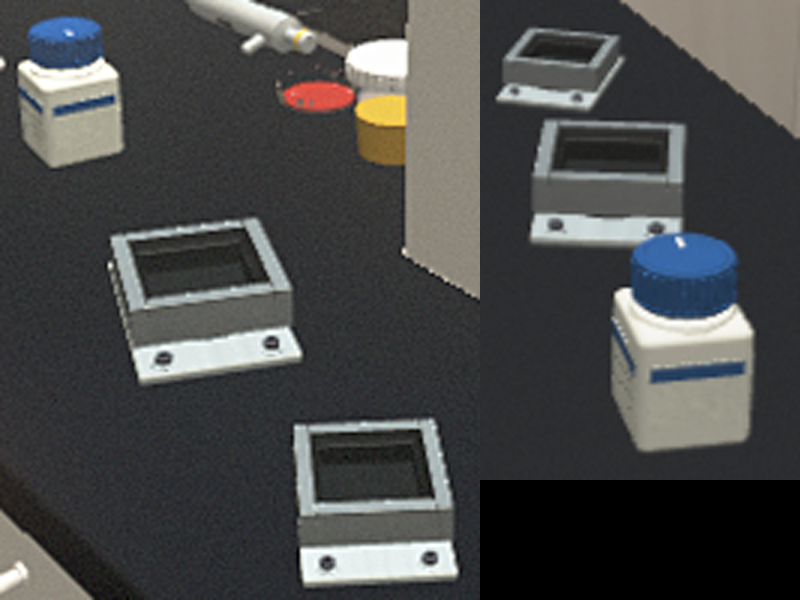

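View pics/wrist0.png

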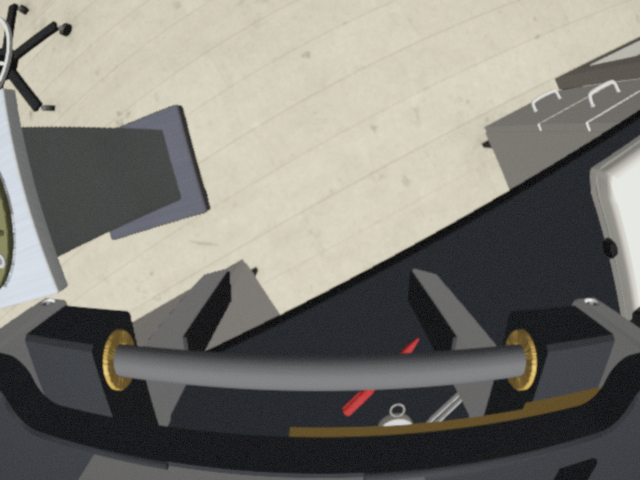

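The two look-alike holders are scene (283,290), near the jar, and (340,360), nearer the camera. Next I'll back-project their rims to see which has 84 mm sides.

```bash
cat > h.py <<'E'
from cell import *
import numpy as np,cv2
def px2w(n,uv,z):
    c=calibration(n);K=c["camera_matrix"];T=np.array(c["world_from_camera"])
    d=T[:3,:3]@np.linalg.inv(K)@np.array([uv[0],uv[1],1.]);return (T[:3,3]+d*(z-T[2,3])/d[2])[:2]
S=lambda p,z:px2w("scene",(p[0]/3+215,p[1]/3+200),z)
D=lambda p,z:px2w("side",((p[0]-480)/3.2+320,p[1]/3.2+200),z)
E
python3 - <<'E'
from h import *
def q(nm,f,P,z):
    Q=np.array([f(p,z) for p in P]);e=np.roll(Q,-1,0)-Q
    print(nm,Q.mean(0).round(4),"sides",np.linalg.norm(e,axis=1).round(4),"ang",(np.degrees(np.arctan2(e[:,1],e[:,0]))%90).round(1))
q("A sc",S,[(111,236),(258,219),(290,292),(136,318)],.033)
q("B sc",S,[(294,425),(436,420),(452,514),(301,517)],.033)
q("A sd",D,[(545,121),(686,124),(684,184),(532,182)],.033)
q("B sd",D,[(518,28),(621,35),(595,68),(503,60)],.033)
print("lid",S((65,38),.088),D((684,258),.088))
for p in[(22,140),(40,165),(123,152)]:print("jar base sc",S(p,0.001))
for p in[(615,398),(635,450),(750,440)]:print("jar base sd",D(p,0.001))
for p in[(613,290),(628,320),(752,318),(735,300)]:print("jar shoulder sd",D(p,0.06))
for p in[(20,78),(33,92),(122,72)]:print("jar sh sc",S(p,0.06))
print("dish",S((317,97),.01),"orange",D((480+(257-320)*3.2,(246-200)*3.2),.068),"white",px2w("side",(252,270),.068),px2w("side",(257,245),.068))
E
```

```text
A sc [0.4844 0.1439] sides [0.0829 0.0857 0.0802 0.092 ] ang [78.6 78.4 83.1 80.2]
B sc [ 0.4868 -0.0554] sides [0.0629 0.0658 0.0608 0.0641] ang [67.8 66.7 66.1 68.6]
A sd [0.4869 0.151 ] sides [0.0843 0.0869 0.0845 0.0892] ang [80.9 79.5 82.4 79.4]
B sd [ 0.4981 -0.0245] sides [0.0709 0.0648 0.0613 0.0621] ang [72.5 67.1 70.2 75.8]
lid [0.4800525  0.37103308] [0.4885221  0.39873469]
jar base sc [0.45720374 0.42061905]
jar base sc [0.45750205 0.37478301]
jar base sc [0.51353764 0.37067093]
jar base sd [0.51470317 0.37145032]
jar base sd [0.5118821  0.41784842]
jar base sd [0.45815218 0.41426556]
jar shoulder sd [0.51670078 0.37314261]
jar shoulder sd [0.51390934 0.40270551]
jar shoulder sd [0.45804132 0.40615456]
jar shoulder sd [0.46231023 0.38834566]
jar sh sc [0.45197467 0.38576958]
jar sh sc [0.4532466  0.35794191]
jar sh sc [0.51519958 0.36663606]
dish [0.66297876 0.38211492] orange [0.67556939 0.20679263] white [0.68103678 0.3023146 ] [0.67567942 0.20238775]
```

Holder A at scene (283,290) has 84 mm sides, so it is the larger one and the one meant. It stands near (0.486,0.147), and B's sides are about 63 mm. The crop confirms this. The jar is near (0.486,0.396). Next I'll take one wrist view of both.

Run:
```python
from h import *
print("panel",px2w("scene",(350,287),0),px2w("scene",(640,447),0),px2w("side",(290,230),0),px2w("side",(10,268),0))
j=ik([.56,.27,.2],[np.pi,0,np.pi]);print(j)
movep([.56,.27,.2],[np.pi,0,np.pi])
sleep(.3);c=calibration("wrist");im=get_image("wrist")
cv2.imwrite("pics/w1.png",im[:,:,::-1]);np.savez("w1.npz",K=c["camera_matrix"],T=c["world_from_camera"])
o=get_obs();print(o["clock"],o["tcp_pos"],o["tcp_rot"]);print(np.round(c["world_from_camera"],3))
```

```text
panel [0.61357995 0.15305519] [ 0.72518392 -0.29911821] [ 0.61482309 -0.03255101] [1.14367282 0.10514692]
[ 0.39035439  0.47774165  1.32875151  0.          1.33509949 -1.18044194]
2.3083 [0.5598717  0.27025234 0.20006109] [ 3.14158501e+00  1.01434062e-04 -3.14117172e+00]
[[-0.002  0.969  0.248  0.487]
 [ 1.     0.002 -0.     0.27 ]
 [-0.001  0.248 -0.969  0.363]
 [ 0.     0.     0.     1.   ]]
```

View pics/w1.png

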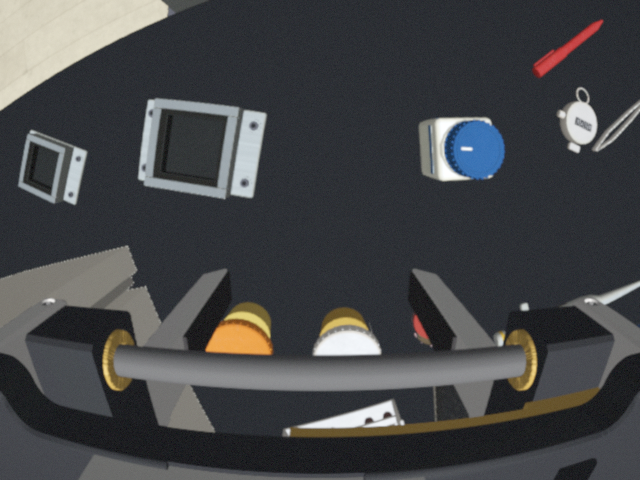

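The wrist view shows the holder at (195,148), the jar at (462,149), the look-alike at (45,168) and the cups at (240,330) and (345,340). I'll enlarge the holder and jar for corner positions.

Run:
```python
import cv2,numpy as np
i=cv2.imread("pics/w1.png")
a=cv2.resize(i[90:205,135:271],None,fx=4,fy=4,interpolation=cv2.INTER_CUBIC)[:, :]
b=cv2.resize(i[105:195,412:512],None,fx=4,fy=4,interpolation=cv2.INTER_CUBIC)
m=np.zeros((460,800,3),np.uint8);a=a[:,:];b=cv2.resize(b,(250,225));m[:,:544]=a;m[:225,550:800]=b
cv2.imwrite("pics/c2.png",m)
```

```text
(no output)
```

View pics/c2.png

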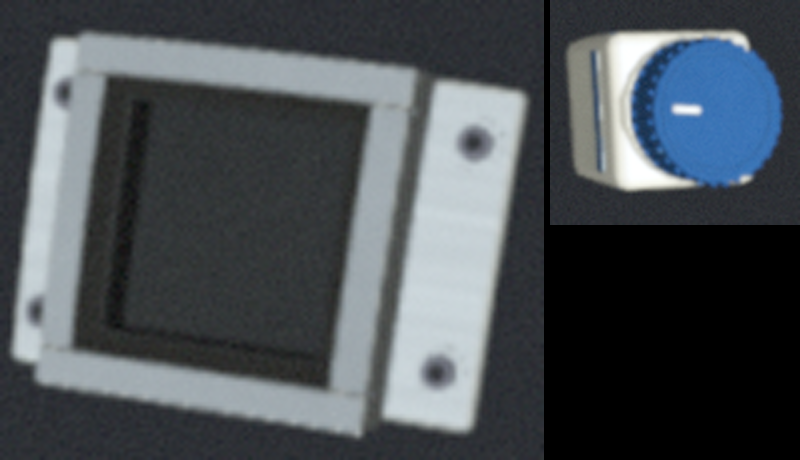

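```bash
cat >> h.py <<'E'
def fish(uv,z,f="w1.npz"):
    d=np.load(f);K,T=d["K"],d["T"];v=np.array([uv[0]-K[0,2],uv[1]-K[1,2]]);r=np.hypot(*v);th=r/K[0,0]
    w=T[:3,:3]@np.array([*(v/r*np.sin(th)),np.cos(th)]);return (T[:3,3]+w*(z-T[2,3])/w[2])[:2]
E
python3 - <<'E'
from h import *
H=lambda p,z:fish(((p[0]+.5)/4-.5+135,(p[1]+.5)/4-.5+90),z)
J=lambda p,z:fish(((p[0]-549.5)/2.5-.5+412,(p[1]+.5)/2.5-.5+105),z)
def q(nm,f,P,z):
    Q=np.array([f(p,z) for p in P]);e=np.roll(Q,-1,0)-Q
    print(nm,Q.mean(0).round(4),"sides",np.linalg.norm(e,axis=1).round(4),"ang",(np.degrees(np.arctan2(e[:,1],e[:,0]))%90).round(1))
q("rim",H,[(80,33),(417,70),(364,437),(36,384)],.033)
q("flare",H,[(106,75),(372,105),(330,388),(73,350)],.033)
q("plate",H,[(52,36),(527,92),(475,433),(12,360)],.006)
q("jar",J,[(612,32),(750,31),(753,187),(614,191)],.060)
print("lid",J((713,112),.087),"base-left",J((568,43),.002),J((577,175),.002))
E
```

```text
rim [0.4861 0.1496] sides [0.0838 0.0842 0.0845 0.0845] ang [79.6 80.3 79.9 79.8]
flare [0.4858 0.1495] sides [0.0663 0.0651 0.0657 0.0656] ang [79.8 79.9 80.2 80.3]
plate [0.4858 0.1497] sides [0.1263 0.0839 0.1269 0.0848] ang [79.6 80.4 80.  79.9]
jar [0.4863 0.394 ] sides [0.0518 0.0548 0.053  0.0537] ang [5.2 3.8 3.9 2.5]
lid [0.48638205 0.39255435] base-left [0.46220662 0.36696535] [0.51463531 0.37207655]
```

The wrist view gives the holder at (0.486,0.1496), yaw -10°, and the jar at (0.4865,0.393), yaw about +4.5°. I'll grasp the jar body now.

Run:
```python
from h import *
a=[np.pi,0,np.pi+.078]
movep([.4865,.393,.15],a); movel([.4865,.393,.044],.1)
set_gripper(.03);o=get_obs();print(o["clock"],o["opening"],o["grip_force"])
movel([.4865,.393,.12],.12)
h=[np.pi,0,np.pi-np.radians(10)]
movel([.486,.1496,.12],.2,attitude=h); movel([.486,.1496,.085],.1)
sleep(.2);o=get_obs();f0=np.array(o["ft_force"]);print(o["clock"],f0.round(1),o["opening"],o["joint_pos"].round(2) if hasattr(o["joint_pos"],'round') else o["joint_pos"])
c=calibration("wrist");im=get_image("wrist")[:,:,::-1];np.savez("w2.npz",K=c["camera_matrix"],T=c["world_from_camera"])
sd=get_image("side")[:,:,::-1]
cv2.imwrite("pics/w2.png",np.vstack([np.hstack([im[150:450,120:520],cv2.resize(sd[150:300,270:470],(400,300))])]))
```

```text
4.875 0.05409022856422498 29.979729652404785
7.725 [ 0.3 -0.  -2.8] 0.05411157536170423 [ 0.23  0.37  1.77  0.    1.   -1.17]
```

View pics/w2.png

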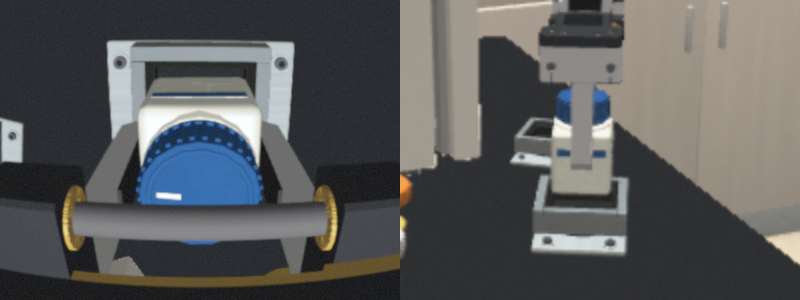

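The jar is held square over the pocket, with its edges parallel to the rim. I'll lower it while watching the force.

Run:
```python
from h import *
f0=np.array(get_obs()["ft_force"])
z=.085
while z>.0565:
    z-=.002 if z>.066 else .001
    movel([.486,.1496,z],.04); o=get_obs();d=np.array(o["ft_force"])-f0
    if z<.075:print(round(z,4),d.round(1),np.round(o["tcp_pos"],4),np.round(o["wrist_torque"],2))
    if d[2]>12:break
print(o["clock"])
```

```text
0.073 [0.2 0.9 0.3] [0.4859 0.1496 0.0729] [ 0.05 -0.01 -0.04]
0.071 [1.1 1.3 0.1] [0.4859 0.1496 0.0709] [ 0.08 -0.02  0.02]
0.069 [-0.  -0.3  0.7] [0.486  0.1496 0.0689] [-0.02  0.02 -0.  ]
0.067 [0.3 0.5 0.5] [0.4859 0.1496 0.0669] [ 0.03 -0.02 -0.02]
0.065 [0.7 0.5 0.3] [0.486  0.1496 0.0649] [ 0.12 -0.06  0.06]
0.064 [-0.4  1.6 -0.4] [0.486  0.1496 0.0639] [0.09 0.06 0.  ]
0.063 [-0.6 -0.6  1. ] [0.486  0.1496 0.063 ] [-0.02  0.01 -0.04]
0.062 [0.7 0.4 0.2] [0.486  0.1496 0.062 ] [-0.   -0.   -0.09]
0.061 [0.2 0.5 1.4] [0.486  0.1496 0.0609] [-0.01 -0.    0.01]
0.06 [0.1 0.8 1. ] [0.486  0.1496 0.0599] [ 0.02  0.03 -0.04]
0.059 [1.3 0.5 1. ] [0.486  0.1496 0.0589] [ 0.04  0.02 -0.05]
0.058 [0.4 1.1 0.6] [0.486  0.1496 0.0579] [-0.01 -0.03  0.01]
0.057 [1.6 0.  2.1] [0.4861 0.1496 0.057 ] [ 0.   -0.03 -0.04]
0.056 [-6.8 -0.5 15.5] [0.4861 0.1496 0.057 ] [-0.4   1.13 -0.  ]
12.575
```

The jar is home: contact came at z 0.057, which is the pocket floor. Now I'll release, regrip on the lid and turn clockwise, feeling the torque.

```bash
cat >> h.py <<'E'
X,Y=.486,.1496
def tq(n=10):
    a=[]
    for _ in range(n):
        o=get_obs();a.append([*o["ft_force"],o["wrist_torque"][2]]);sleep(.01)
    return np.mean(a,0)
def pose(z,yaw): movep([X,Y,z],[np.pi,0,yaw])
E
python3 - <<'E'
from h import *
movel([X,Y,.0572],.04);set_gripper(.09);sleep(.3)
movel([X,Y,.15],.12)
yaw=4.22; pose(.15,yaw);o=get_obs();print("j6",o["joint_pos"][5],o["clock"])
movel([X,Y,.0965],.1);b=tq(20);print("base",b.round(3))
set_gripper(.03);o=get_obs();print("open",o["opening"],(tq()-b).round(3))
z=.0965;n=0
while True:
    yaw-=.1;z-=.1*.005/(2*np.pi);pose(z,yaw);n+=1
    d=tq(6)-b;o=get_obs()
    print(n,round(yaw,2),d.round(2),round(float(o["joint_pos"][5]),2))
    if d[3]>.15 or abs(d[:2]).max()>15 or o["joint_pos"][5]>2.35 or o["clock"]>45:break
print(o["clock"],z,o["opening"]);np.savez("st.npz",yaw=yaw,z=z,b=b)
E
```

```text
j6 -2.4211184175580693 15.9333
base [ 0.018 -0.006  0.157  0.018]
open 0.04742448501965006 [ 0.421 -0.193  0.268 -0.028]
1 4.12 [-0.68 -0.58  1.53 -0.03] -2.33
2 4.02 [-0.68 -0.99  1.61 -0.02] -2.23
3 3.92 [-1.2  -0.63  1.44  0.01] -2.13
4 3.82 [-1.37 -0.1   1.88  0.01] -2.03
5 3.72 [-0.63 -0.34  2.07 -0.  ] -1.93
6 3.62 [-0.85  0.02  1.6  -0.02] -1.83
7 3.52 [-0.69  0.44  1.51 -0.  ] -1.73
8 3.42 [-0.69  0.99  1.57 -0.01] -1.63
9 3.32 [-0.44  0.63  1.54  0.02] -1.53
10 3.22 [-0.36  0.35  1.81 -0.  ] -1.43
11 3.12 [-0.67  0.83  1.38 -0.01] -1.33
12 3.02 [-0.43  0.56  1.91  0.  ] -1.23
13 2.92 [-0.21  0.63  1.85  0.02] -1.13
14 2.82 [-0.59  0.52  2.01 -0.01] -1.03
15 2.72 [-0.3   0.94  1.46 -0.02] -0.93
16 2.62 [ 0.08  0.9   1.96 -0.01] -0.83
17 2.52 [0.33 0.89 1.57 0.  ] -0.73
18 2.42 [ 0.22  0.58  1.44 -0.01] -0.63
19 2.32 [ 0.38  0.61  1.28 -0.03] -0.53
20 2.22 [ 0.75  0.59  1.57 -0.  ] -0.43
21 2.12 [ 1.69  0.4   1.46 -0.  ] -0.33
22 2.02 [ 1.34  0.39  1.53 -0.  ] -0.23
23 1.92 [ 1.82  0.31  1.5  -0.01] -0.13
24 1.82 [ 2.06  0.36  1.43 -0.02] -0.03
25 1.72 [ 2.08  0.2   1.49 -0.01] 0.07
26 1.62 [2.5  0.04 1.15 0.02] 0.17
27 1.52 [ 2.23  0.12  1.37 -0.01] 0.27
28 1.42 [ 2.26 -0.09  2.1   0.04] 0.37
29 1.32 [3.31 0.38 2.07 0.18] 0.47
26.3 0.09419225332516738 0.047202879864379745
```

The torque jumped to 0.18 N m at yaw 1.32, so the liner was first touched at about yaw 1.40. I'll continue in fine steps.

Run:
```python
from h import *
s=np.load("st.npz");yaw,z,b=float(s["yaw"]),float(s["z"]),s["b"]
print((tq(25)-b).round(3))
while yaw>1.06:
    yaw-=.05;z-=.05*.005/(2*np.pi);pose(z,yaw)
    d=tq(25)-b;o=get_obs();print(round(yaw,3),d.round(3),o["joint_pos"][5].round(3),np.round(o["opening"],4))
    if d[3]>.315:break
print(o["clock"]);np.savez("st.npz",yaw=yaw,z=z,b=b)
```

```text
[3.709 0.359 2.034 0.193]
1.27 [4.28  0.101 2.607 0.209] 0.526 0.0472
1.22 [ 4.552 -0.196  3.286  0.223] 0.576 0.0474
1.17 [ 4.91  -0.364  3.986  0.229] 0.626 0.0476
1.12 [ 4.62  -0.498  4.676  0.245] 0.676 0.0474
1.07 [ 4.974 -0.637  5.173  0.266] 0.726 0.0475
1.02 [ 4.732 -0.99   5.093  0.274] 0.776 0.0473
29.2583
```

The slope of 0.26 N m/rad matches the liner. Corrected for free drag, the torque is about 0.31 N m and the lid is about 0.31 rad past touch by both torque and angle. That is snug, so I'll unwind the mount, release and check.

Run:
```python
from h import *
s=np.load("st.npz");yaw,z,b=float(s["yaw"]),float(s["z"]),s["b"]
pose(z,yaw+.06);pose(z,yaw+.11);print((tq(20)-b).round(3))
set_gripper(.09);sleep(.2);movel([X,Y,.19],.12)
movep([X+.08,Y+.12,.2],[np.pi,0,np.pi-.17]);sleep(.5);print(get_obs()["clock"])
a=get_image("side")[180:320,290:450,::-1];c=get_image("scene")[210:350,210:370,::-1]
cv2.imwrite("pics/end.png",np.hstack([cv2.resize(i,(400,350),interpolation=cv2.INTER_CUBIC) for i in(a,c)]))
```

```text
[ 4.787 -0.614  5.123  0.018]
33.8833
```

View pics/end.png

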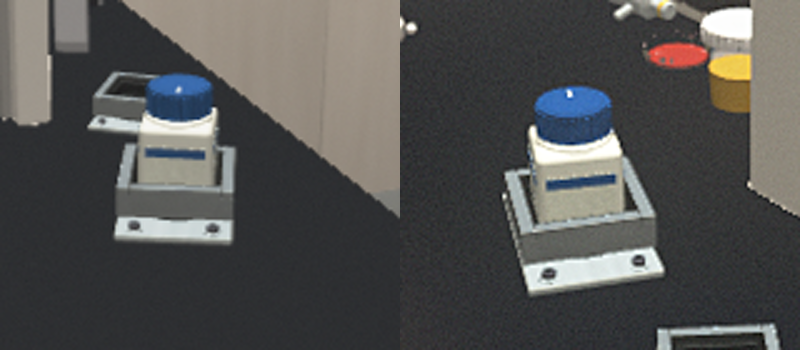

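The jar stands upright and square in the pocket in both views, and the cups and dish have not moved.

```bash
python3 -c "
from cell import *
print(hand_in())"
```

```text
the job is handed in; nothing more can be done
None
```

I handed the job in at about 34 s: the jar stands home in the larger grey holder, and its lid is about 0.31 rad (18°) past first touch by my torque and angle estimate. The cups and dish were not touched, and no verdict came back from the judge.

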